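# Put the index plate and handwheel back on a block press and close it on the block

### The arm

A 6-joint arm with a two-finger parallel gripper is mounted at the origin on a cart in front of the work surface, level with it; the furniture and walls round the work are solid. World frame = base frame: x ahead of the robot, y to its left, z up, the work surface at z = 0. Lengths are in m, angles in rad, forces in N, time in s.
With the tool pointing down it reaches from about 0.25 to 0.775 m from the base axis. Payload 4 kg.
Tool frame: the origin (TCP) lies on the centre line of the jaws, within the pads' length; the fingertips stand 17 mm ahead of it and the grasp point (between the pads) lies 2 mm behind it; z points along the fingers, y is the line along which they close (so a half turn about z gives the same grasp; the last joint's range is limited). The gripper opens to 94 mm and grips with 3 to 60 N. Pads are 16 mm wide; open, the fingers measure 119 mm over their backs; the gripper's body (75 mm by 177 mm) begins 78 mm behind the grasp point.
Start: joints at [-1.399, 0.087, 1.371, -0, 1.684, -0.103], TCP at [0.149, -0.529, 0.186] pointing down, gripper open.
Joint ranges: [-3.1, 3.1], [-0.76, 2.03], [0.27, 2.55], [-1.08, 4.22], [0.17, 2.65], [-2.57, 2.57]. Speed limits (rad/s): [2.79, 2.79, 3.14, 3.14, 3.14, 3.14].

### API

Orientations are given as [roll, pitch, yaw] about the fixed x, y, z axes, in that order (R = Rz(yaw) Ry(pitch) Rx(roll)).
In Python, from bench import robot gives the robot as it stands.
- The arm moves only by the tool servo_tool, never from a script. Its argument "plan" is a list of rows, each a list of 7 numbers: the shift along the tool's x, y, z normalised to -1 to 1, where 1 is 0.1 m, then the turn, a rotation vector about the tool's x, y, z normalised to -1 to 1, where 1 is pi/2 rad, then the finger opening in mm, from 0 to 94. In form: [[x, y, z, ax, ay, az, gripper], ...]. A call has 1 to 12 rows; each row is the pose to reach, as a shift and turn from the pose commanded when the call began, along the tool's axes at that moment; what a row does not reach only later rows make up. A row lasts 1/12 s, in which the tool goes at most 41.7 mm and 7.16 degrees, less where a joint would pass 70% of its speed; a pose out of reach is approached as far as the arm can. A call with a number of a shift or a turn outside -1 to 1 is refused whole. A call with a gripper value outside its range is refused whole. The fingers move at their own pace and stop on an object; the grip force is fixed at half the most. Time passes only in rows, so rows that repeat a pose let the fingers close. It gives the time, the measured TCP pose, the force, the opening and the grip force at its end, in the units of the state.
- robot.get_obs(): the state, without advancing time (a new reading comes with each control period).
- robot.snapshot(name): name is "scene" or "side" or "wrist"; returns the picture (384x512x3 uint8, red, green, blue); there is no depth.
- robot.camera_params(name): a dict with "camera_matrix" (3x3 intrinsics, pixels), "distortion" ([k1, k2, p1, p2, k3] as OpenCV has them; the pictures are not rectified), "rvec" (rotation vector, rad) and "tvec" (3), from world to camera coordinates, as OpenCV has them; the wrist camera has in their place "tool_from_camera" (4x4, takes a point from camera to tool coordinates, whose origin is the TCP and whose axes are the flange's). Camera axes: x right, y down, z forward; pixel columns grow to the right and rows downward; lengths in m; the calibration is good to about 2 mm. A picture is of the moment at which its call begins: read the wrist's pose just before it. camera_params takes no time and is no camera call.
- robot.close_job(): hands the job in; it is judged then, once.
Trained networks look in the newest picture that a camera, given by its name, has taken for a name from the list of things; names that differ only in an ending like _2 or _b are one class to them, and where a whole thing is asked for, a point or a joint stands for the part that bears it (a point fixed in the world has none). Each returns a list of dicts, best first, with "conf" (0 to 1); they miss things now and then, are a little off and sometimes report something else, mostly with a low value. They report only what shows in the picture. A call takes as long as a camera call. They do not tell look-alikes from the thing itself.
- robot.find_in(thing, camera): "extent" ([centre column, centre row, width, height] in pixels, round what is visible of it).
The state is a dict: "time": time; "joint_positions": joint angles; "qvel": joint speeds; "joint_torque": joint torques, N m; "tool_pos": TCP position; "ee_rot": TCP orientation; "wrist_force": force on the tool from outside, world axes, zero at the start; "wrist_torque": the same for the moment, N m; "width": finger opening in m; "finger_force": force on a finger pad.
Only numpy, scipy, OpenCV 4.12 (cv2) and the standard library are available. Lean on these libraries where they do the work, as an engineer would, in place of code of your own. Each camera call takes 0.05 s, during which the arm holds its last target. There are 200 camera calls.

### The job

The small block press is half assembled: its index plate only rides on top of the two keys of the screw, and its handwheel lies on the bench. Turn the index plate round until it drops fully home over the keys, put the handwheel on the screw and turn it until it too drops fully home on the plate, then wind the wheel clockwise until the platen bears firmly on the carved block. Leave the ink tin, whetstone, strop and tape where they are.

Things in the scene. Friction and masses are not known exactly. Their poses are not given: they have to be found in the camera images.
- press: Grey block press fixed on the bench: base 140 x 220 mm, two columns 176 mm apart along its y axis, cross-beam with its top 112 mm above the bench (boss 114 mm, column nuts 119 mm). Origin: centre of the underside, on the bench, straight below the screw.
- screw_nose (a point): On the screw's axis, at the top of its round nose (diameter 24 mm, the last 7 mm tapered to 12 mm). z up; x runs along the two keys, which stand on opposite sides. 194 mm above the bench at the start; sinks with the platen as the screw is wound clockwise.
- key_top (a point): On the screw's axis, level with the flat tops of the two keys, 36 mm below the nose's top. The keys stand out to 18 mm from the axis along +x and -x, are 8 mm wide and reach 26 mm down to the shoulder. Keyed parts whose keyways are not over the keys rest here and turn freely.
- shoulder (a point): On the screw's axis, on top of the flange (diameter 48 mm) at the foot of the nose, 62 mm below the nose's top: the index plate's home.
- screw (a joint): Angle of the screw in rad, 0 at the start, growing clockwise seen from above; limits -1.2 and 4.0. The screw is stiff (0.2 N m to turn, about 3 N at the knob) and stays where it is left.
- platen (a joint): How far the platen has come down, in m: 0.024 per turn of the screw. It meets the block at about 0.010. There the wheel stops hard; 8 to 14 N at the knob nips the block firmly, and the screw holds it so.
- plate_center (a point): Centre, half-way up, of the index plate: graduated brass disc, diameter 92, 10 mm thick, 0.4 kg. Bore 26.4 mm; two keyways, 11 mm wide and reaching 19.5 mm from the axis, along its own +x and -x. Starts level on the key tops. With its x axis along the keys (either way round) it falls 26 mm; home when it rests on the shoulder, this point 57 mm below the nose's top.
- plate_arm (a point): On the index plate's pointer arm, half-way up, 66 mm from the axis along the plate's own +y. The arm is 12 mm wide and 10 mm thick and reaches 84 mm from the axis. At the start it points to the left side of the press (its +y), up to 55 degrees either way.
- wheel_hub (a point): Centre, half-way up, of the handwheel's hub: dark steel, diameter 48, 46 mm high; wheel 0.5 kg. Bore and keyways as the index plate's, along its own +x and -x. It starts flat on the bench, hub up. Over the nose it rests on the key tops; with its x axis along the keys (either way round) it falls 16 mm onto the plate: home, this point 29 mm below the nose's top. Then it turns the screw.
- wheel_rim (a point): Centre of the handwheel's rim, 14 mm above the hub's underside. The rim (outer diameter 150 mm, bar 14 mm thick) and three spokes (11 mm) lie from 7 to 21 mm above the hub's underside; above them the hub stands free for 25 mm.
- wheel_knob (a point): Centre of the grip of the wheel's black upright crank knob, 51 mm above the hub's underside and 68 mm from the axis along the wheel's own +y. The knob is fixed to the rim, 23 mm thick, its grip from 26 to 76 mm above the hub's underside.
- block: Carved wooden tile 70 x 99 x 8 mm lying on the bed of the press under the platen; the origin is at the centre of its underside.
- ink_tin: Bystander: round tin of ink, 65 mm across and 37 mm high; origin at the centre of its underside.
- whetstone: Bystander: whetstone 40 x 110 x 17 mm; origin at the centre of its underside.
- strop: Bystander: honing strop, a purple block with ridges and a leather strip, 97 x 81 x 22 mm; origin at the centre of its underside.
- tape: Bystander: roll of masking tape, 92 mm across and 24 mm high; origin at the centre of its underside.
Mind the look-alikes: they are no part of the job. Of the things shaped like the part that bears wheel_hub, the dark steel one is meant.

How it is judged:
On the way, in this order (a step that is already met when the one before it is completed fails the run):
1. the index plate is home over the keys, resting on the shoulder (z of plate_center in the frame of screw_nose below -0.054 m and horizontal distance between plate_center and screw_nose below 0.004 m), for 0.2 s.
2. the handwheel is home over the keys, resting on the index plate (z of wheel_hub in the frame of screw_nose below -0.026 m and horizontal distance between wheel_hub and screw_nose below 0.004 m), for 0.2 s.
3. the platen bears on the block (value of joint platen above 0.009 m and contact force between block and anything else above 5 N), for 0.2 s.
At the end, for the whole second after the job is handed in: The index plate rests on the screw's shoulder and the handwheel on the plate, both over the keys and within 3 mm of fully home; the platen is down on the block and presses it with more than 5 N; the block has not shifted by 20 mm (all of step 1 and all of step 2 and all of step 3 and distance of block from where it was at the start of the episode below 0.02 m); the robot touches nothing.
It fails at once if a bystander (ink tin, whetstone, strop, tape) is pushed more than 25 mm from its place (distance of any of ink_tin, whetstone, strop, tape from where it was at the start of the episode above 0.025 m).
It also fails if it takes over 72 s, if anything falls off the work surface, if the arm or the gripper's body presses on something with over 40 N, if the wrist force passes 120 N, or if a joint passes its speed limit or range.

## Working session

There is one attempt and no reset: what is moved stays moved. The work goes in short steps, Python scripts to look and compute and a tool call to move; the robot and the scene stay as the last step left them, time stands still between calls to the robot, and variables do not carry over. Pictures are saved under pics/ and viewed, at most 10 in all, crops included, and the job is handed in when it is done.

Besides the shell and the picture viewer there is one more tool, called as name([rows], argument=value, ...), one row to a line, values as JSON. servo_tool: Moves the arm, as the interface text tells. Scaled input: -1 to 1 covers 0.1 m each way for a shift and pi/2 rad each way for a turn. Its arguments: {"type":"object","properties":{"plan":{"type":"array","items":{"type":"array","items":{"type":"number"}}}},"required":["plan"]}

```bash
mkdir -p pics; cat > h.py <<'E'
import numpy as np, cv2
from scipy.spatial.transform import Rotation as R
from bench import robot
def cam(n, obs=None):
    p=robot.camera_params(n); K=np.array(p["camera_matrix"]); D=np.array(p["distortion"])
    if n=="wrist":
        o=obs or robot.get_obs(); T=np.eye(4); T[:3,:3]=R.from_euler("xyz",o["ee_rot"]).as_matrix(); T[:3,3]=o["tool_pos"]
        M=np.linalg.inv(T@np.array(p["tool_from_camera"]))
    else:
        M=np.eye(4); M[:3,:3]=cv2.Rodrigues(np.array(p["rvec"]))[0]; M[:3,3]=np.ravel(p["tvec"])
    return K,D,M
def ray(c,uv):
    K,D,M=c; q=cv2.undistortPoints(np.array([[uv]],float),K,D)[0,0]
    Rt=M[:3,:3].T; return -Rt@M[:3,3], Rt@np.array([q[0],q[1],1])
def at_z(c,uv,z):
    o,d=ray(c,uv); return o+d*(z-o[2])/d[2]
def tri(c1,u1,c2,u2):
    o,d=ray(c1,u1); p,e=ray(c2,u2); A=np.stack([d,-e],1); s=np.linalg.lstsq(A,p-o,rcond=None)[0]
    a=o+d*s[0]; b=p+e*s[1]; return (a+b)/2, np.linalg.norm(a-b)
def proj(c,P):
    K,D,M=c; return cv2.projectPoints(np.atleast_2d(np.array(P,float)),cv2.Rodrigues(M[:3,:3])[0],M[:3,3],K,D)[0][:,0]
def save(im,f): cv2.imwrite("pics/"+f,cv2.cvtColor(im,cv2.COLOR_RGB2BGR))
E
python3 - <<'E'
from h import *
np.set_printoptions(precision=3,suppress=True)
ims=[]
for n in ("scene","side"):
    ims.append(robot.snapshot(n)); c=cam(n); print(n,"cam at",ray(c,(256,192))[0])
    for t in ("press","screw_nose","plate_center","plate_arm","wheel_hub","wheel_rim","wheel_knob","ink_tin","whetstone","strop","tape"):
        print(t,[(np.round(x["extent"]).astype(int).tolist(),round(x["conf"],2)) for x in robot.find_in(t,n)[:4]])
save(ims[0],"a.png");save(ims[1],"b.png")
o=robot.get_obs(); print(o["time"],o["tool_pos"],o["ee_rot"],np.array(robot.camera_params("wrist")["tool_from_camera"]))
E
```

```text
scene cam at [ 0.126 -0.279  1.073]
press [([311, 276, 76, 68], 0.93)]
screw_nose [([316, 249, 6, 11], 0.39)]
plate_center [([309, 250, 42, 26], 0.74)]
plate_arm [([308, 251, 44, 27], 0.96)]
wheel_hub [([194, 175, 35, 26], 0.79), ([239, 222, 41, 47], 0.66), ([316, 248, 11, 14], 0.25)]
wheel_rim [([193, 173, 38, 24], 0.83), ([239, 224, 43, 40], 0.66)]
wheel_knob [([242, 220, 43, 41], 0.74), ([193, 176, 35, 26], 0.71)]
ink_tin [([303, 228, 22, 17], 0.53), ([269, 195, 34, 30], 0.33)]
whetstone [([238, 277, 25, 34], 0.62)]
strop [([271, 195, 36, 33], 0.6), ([244, 219, 44, 42], 0.34)]
tape [([380, 261, 29, 27], 0.78)]
side cam at [0.212 1.635 0.689]
press [([289, 175, 41, 60], 0.95)]
screw_nose [([289, 157, 12, 16], 0.64)]
plate_center [([291, 158, 25, 13], 0.6)]
plate_arm [([292, 158, 27, 11], 0.6)]
wheel_hub [([261, 282, 60, 44], 0.88), ([289, 227, 51, 29], 0.75), ([291, 159, 12, 24], 0.66)]
wheel_rim [([288, 227, 46, 29], 0.98), ([260, 281, 59, 45], 0.83), ([289, 176, 40, 58], 0.19)]
wheel_knob [([261, 281, 56, 40], 0.91), ([292, 226, 50, 28], 0.86), ([290, 158, 12, 22], 0.3)]
ink_tin [([249, 206, 22, 14], 0.82)]
whetstone [([333, 216, 20, 21], 0.78)]
strop [([233, 225, 31, 22], 0.91)]
tape [([247, 173, 15, 12], 0.74)]
1.2 [ 0.149 -0.529  0.186] [3.142 0.    0.275] [[ 0.001 -0.96  -0.28   0.083]
 [ 1.     0.001  0.    -0.001]
 [-0.    -0.28   0.96  -0.197]
 [ 0.     0.     0.     1.   ]]
```

```bash
python3 - <<'E'
import cv2
a=cv2.imread("pics/a.png")[130:330,150:417]; cv2.imwrite("pics/a2.png",cv2.resize(a,(800,600),interpolation=cv2.INTER_CUBIC))
a=cv2.imread("pics/b.png")[130:310,200:360]; cv2.imwrite("pics/b2.png",cv2.resize(a,(533,600),interpolation=cv2.INTER_CUBIC))
E
```

```text
(no output)
```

View pics/a2.png

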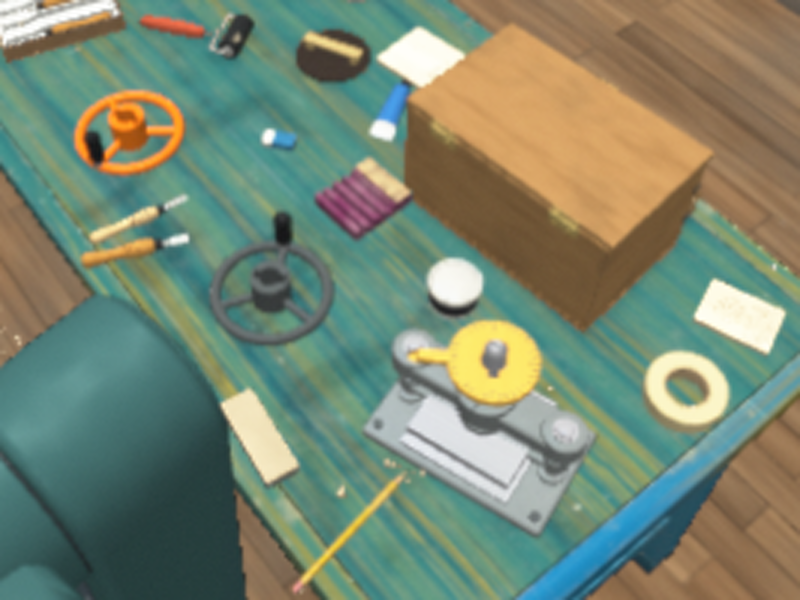

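View pics/b2.png

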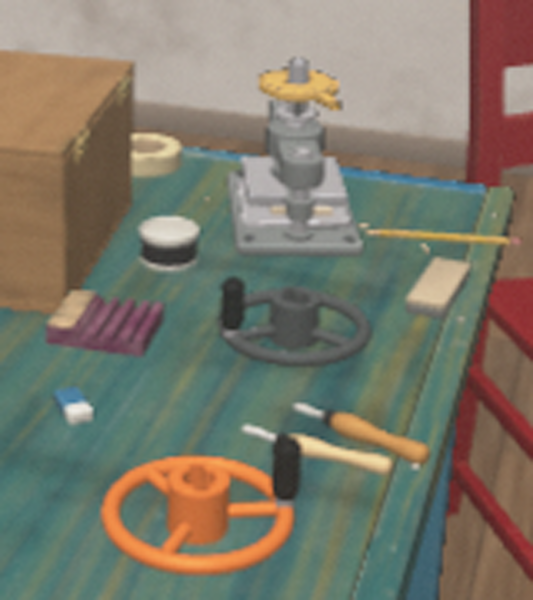

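```bash
python3 - <<'E'
from h import *
np.set_printoptions(precision=3,suppress=True)
A=lambda u,v:(150+u/2.996,130+v/3); B=lambda u,v:(200+u/3.33,130+v/3.333)
s=cam("scene");d=cam("side")
print("nose",tri(s,A(494,344),d,B(297,61)),at_z(s,A(494,344),.194),at_z(d,B(297,61),.194))
print("hubtop",tri(s,A(270,273),d,B(296,292)),at_z(s,A(270,273),.046),at_z(d,B(296,292),.046))
print("knobtop",tri(s,A(283,216),d,B(232,282)),at_z(s,A(283,216),.076),at_z(d,B(232,282),.076))
print("nuts",at_z(s,A(414,344),.119),at_z(s,A(566,430),.119))
print("armtip",at_z(s,A(413,355),.168),at_z(d,B(337,101),.163),"disc",at_z(s,A(494,360),.168))
print("tin",at_z(s,A(455,282),.037),"strop",at_z(s,A(363,195),.022),"whet",at_z(s,A(260,435),.017))
print("box corners",[at_z(s,A(*p),0) for p in ((408,200),(583,325))])
E
```

```text
nose (array([0.559, 0.059, 0.19 ]), np.float64(0.004539351429088468)) [0.56  0.058 0.194] [0.554 0.074 0.194]
hubtop (array([0.486, 0.346, 0.049]), np.float64(0.006451840127852313)) [0.49  0.349 0.046] [0.484 0.343 0.046]
knobtop (array([0.539, 0.391, 0.071]), np.float64(0.005875385177035055)) [0.54  0.389 0.076] [0.533 0.403 0.076]
nuts [0.531 0.138 0.119] [ 0.586 -0.03   0.119]
armtip [0.501 0.108 0.168] [0.501 0.103 0.163] disc [0.56  0.055 0.168]
tin [0.658 0.209 0.037] strop [0.663 0.39  0.022] whet [0.368 0.197 0.017]
box corners [array([0.715, 0.361, 0.   ]), array([0.756, 0.086, 0.   ])]
```

```bash
cat >> h.py <<'E'
def plan(way, start=None, rate=0.03):
    """way: world (x,y,z,yaw) tool-down waypoints -> one target row per call, + rows needed"""
    if start is None:
        o=robot.get_obs(); start=(*o["tool_pos"],o["ee_rot"][2])
    cur=np.array(start,float)
    for w in way:
        w=np.array(w,float)
        while True:
            d=w-cur; n=1
            while True:
                e=d/n; c,s=np.cos(cur[3]),np.sin(cur[3])
                l=np.array([c*e[0]+s*e[1], s*e[0]-c*e[1], -e[2]])/.1
                if abs(l).max()<=1 and abs(e[3])<1.2: break
                n+=1
            l=np.round(l,3); az=round(-e[3]/(np.pi/2),3)
            rows=max(np.linalg.norm(e[:3])/rate, np.degrees(abs(e[3]))/7.16)
            print([*l.tolist(),0,0,az],"rows",int(np.ceil(rows)))
            L=l*.1; cur=cur+np.array([c*L[0]+s*L[1], s*L[0]-c*L[1], -L[2], -az*np.pi/2])
            if n==1: break
        print("   ->",np.round(cur,4))
E
python3 - <<'E'
from h import *
plan([(.30,-.32,.27,1.0),(.627,-.005,.30,2.41)])
E
```

```text
[0.673, -0.535, -0.279, 0, 0, np.float64(-0.154)] rows 4
[0.782, -0.359, -0.279, 0, 0, np.float64(-0.154)] rows 4
[0.845, -0.161, -0.278, 0, 0, np.float64(-0.154)] rows 4
   -> [ 0.3    -0.32    0.27    1.0005]
[0.883, 0.21, -0.06, 0, 0, np.float64(-0.179)] rows 4
[0.79, 0.447, -0.06, 0, 0, np.float64(-0.18)] rows 4
[0.951, 0.975, -0.09, 0, 0, np.float64(-0.269)] rows 5
[0.234, 0.64, -0.045, 0, 0, np.float64(-0.135)] rows 3
[0.094, 0.675, -0.045, 0, 0, np.float64(-0.134)] rows 3
   -> [ 0.627  -0.005   0.3     2.4095]
```

servo_tool([
  [0.673,-0.535,-0.279,0,0,-0.154,94],
  [0.673,-0.535,-0.279,0,0,-0.154,94],
  [0.673,-0.535,-0.279,0,0,-0.154,94],
  [0.673,-0.535,-0.279,0,0,-0.154,94],
])

```text
time: 1.53
tool_pos: [0.2009, -0.459, 0.2164]
ee_rot: [3.138, 0.001, 0.519]
wrist_force: [0.0, 0.0, -0.2]
width: 0.0942
finger_force: 0.0
```

servo_tool([
  [0.782,-0.359,-0.279,0,0,-0.154,94],
  [0.782,-0.359,-0.279,0,0,-0.154,94],
  [0.782,-0.359,-0.279,0,0,-0.154,94],
  [0.782,-0.359,-0.279,0,0,-0.154,94],
])

```text
time: 1.87
tool_pos: [0.2505, -0.3899, 0.2433]
ee_rot: [3.139, 0.001, 0.759]
wrist_force: [-0.9, -0.1, 0.0]
width: 0.0939
finger_force: 0.0
```

servo_tool([
  [0.845,-0.161,-0.278,0,0,-0.154,94],
  [0.845,-0.161,-0.278,0,0,-0.154,94],
  [0.845,-0.161,-0.278,0,0,-0.154,94],
  [0.845,-0.161,-0.278,0,0,-0.154,94],
])

```text
time: 2.2
tool_pos: [0.3005, -0.3206, 0.2703]
ee_rot: [3.14, 0.002, 1.0]
wrist_force: [0.9, -0.3, -0.6]
width: 0.0941
finger_force: 0.0
```

servo_tool([
  [0.883,0.21,-0.06,0,0,-0.179,60],
  [0.883,0.21,-0.06,0,0,-0.179,60],
  [0.883,0.21,-0.06,0,0,-0.179,60],
  [0.883,0.21,-0.06,0,0,-0.179,60],
])

```text
time: 2.53
tool_pos: [0.3657, -0.2576, 0.2745]
ee_rot: [-3.139, 0.0, 1.282]
wrist_force: [-0.9, -0.4, -0.1]
width: 0.0706
finger_force: 0.0
```

servo_tool([
  [0.79,0.447,-0.06,0,0,-0.18,25],
  [0.79,0.447,-0.06,0,0,-0.18,25],
  [0.79,0.447,-0.06,0,0,-0.18,25],
  [0.79,0.447,-0.06,0,0,-0.18,25],
])

```text
time: 2.87
tool_pos: [0.4309, -0.1949, 0.2807]
ee_rot: [-3.139, 0.0, 1.563]
wrist_force: [-0.4, -0.4, -1.0]
width: 0.0443
finger_force: 0.0
```

servo_tool([
  [0.951,0.975,-0.09,0,0,-0.269,25],
  [0.951,0.975,-0.09,0,0,-0.269,25],
  [0.951,0.975,-0.09,0,0,-0.269,25],
  [0.951,0.975,-0.09,0,0,-0.269,25],
  [0.951,0.975,-0.09,0,0,-0.269,25],
])

```text
time: 3.28
tool_pos: [0.5295, -0.1006, 0.2894]
ee_rot: [-3.139, -0.001, 1.985]
wrist_force: [-0.1, 0.2, -0.8]
width: 0.0248
finger_force: 0.0
```

servo_tool([
  [0.234,0.64,-0.045,0,0,-0.135,25],
  [0.234,0.64,-0.045,0,0,-0.135,25],
  [0.234,0.64,-0.045,0,0,-0.135,25],
])

```text
time: 3.53
tool_pos: [0.5789, -0.053, 0.2938]
ee_rot: [-3.14, -0.001, 2.198]
wrist_force: [-0.9, -0.1, -0.8]
width: 0.0248
finger_force: 0.0
```

servo_tool([
  [0.094,0.675,-0.045,0,0,-0.134,25],
  [0.094,0.675,-0.045,0,0,-0.134,25],
  [0.094,0.675,-0.045,0,0,-0.134,25],
  [0.094,0.675,-0.045,0,0,-0.134,25],
])

```text
time: 3.87
tool_pos: [0.6264, -0.0077, 0.2989]
ee_rot: [-3.139, -0.001, 2.403]
wrist_force: [-0.0, -0.2, 0.6]
width: 0.0247
finger_force: 0.0
```

```bash
python3 - <<'E'
from h import *
np.set_printoptions(precision=3,suppress=True)
o=robot.get_obs(); im=robot.snapshot("wrist"); save(im,"c.png"); c=cam("wrist",o)
np.save("c_cam.npy",np.array([*o["tool_pos"],*o["ee_rot"]]))
print(o["time"],o["tool_pos"],o["ee_rot"],o["width"]); print(c[0])
print(proj(c,[[.559,.057,.194],[.501,.106,.168]]))
for t in ("screw_nose","plate_center","plate_arm"): print(t,robot.find_in(t,"wrist")[:2])
E
```

```text
3.8667 [ 0.626 -0.008  0.299] [-3.139 -0.001  2.403] 0.02470729895346705
[[274.417   0.    253.488]
 [  0.    274.417 196.124]
 [  0.      0.      1.   ]]
[[255.1   105.179]
 [252.563  32.471]]
screw_nose [{'extent': [260.2, 105.0, 33.2, 27.6], 'conf': 0.88}]
plate_center [{'extent': [258.9, 83.5, 76.9, 114.3], 'conf': 0.93}]
plate_arm []
```

View pics/c.png

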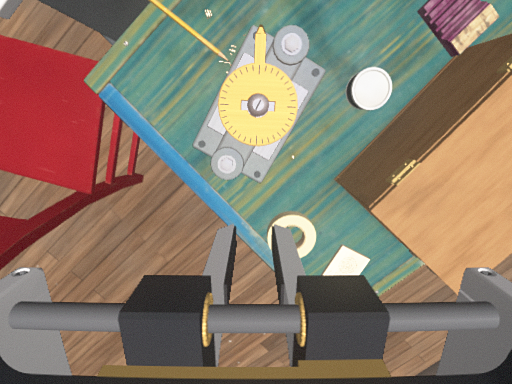

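```bash
python3 - <<'E'
from h import *
np.set_printoptions(precision=4,suppress=True)
im=cv2.imread("pics/c.png"); v=np.load("c_cam.npy"); c=cam("wrist",{"tool_pos":v[:3],"ee_rot":v[3:]})
hsv=cv2.cvtColor(im,cv2.COLOR_BGR2HSV); m=cv2.inRange(hsv,(18,120,120),(32,255,255)); m[:,:205]=0; m[150:]=0;m[:,310:]=0
ys,xs=np.nonzero(m); k=ys>62; 
cn=max(cv2.findContours(m,cv2.RETR_EXTERNAL,cv2.CHAIN_APPROX_NONE)[0],key=cv2.contourArea)[:,0]
W=np.array([at_z(c,p,.168)[:2] for p in cn])
d=cn[:,1]>68; A=np.c_[2*W[d],np.ones(d.sum())]; s=np.linalg.lstsq(A,(W[d]**2).sum(1),rcond=None)[0]
print("disc",s[:2],"r",np.sqrt(s[2]+s[:2]@s[:2]))
r=np.linalg.norm(W-s[:2],axis=1); a=W[r>.055]-s[:2]; print("armmax",r.max(),"arm ang",np.degrees(np.arctan2(*a.mean(0)[::-1])))
print("nose",at_z(c,(258.3,103.5),.194))
n1,n2=at_z(c,(291,43),.119),at_z(c,(227,163),.119); dd=n1-n2; print("nuts",n1,n2,(n1+n2)/2,np.linalg.norm(dd),np.degrees(np.arctan2(dd[1],dd[0])))
b=cv2.resize(im[55:160,200:320],(800,700),interpolation=cv2.INTER_CUBIC); cv2.imwrite("pics/c2.png",b[50:650])
E
```

```text
disc [0. 0.] r 0.0
armmax 0.4946209609219535 arm ang 7.574991261107403
nose [0.56   0.0606 0.194 ]
nuts [0.5321 0.142  0.119 ] [ 0.5877 -0.0211  0.119 ] [0.5599 0.0605 0.119 ] 0.17223949369483424 108.82050231246961
```

View pics/c2.png

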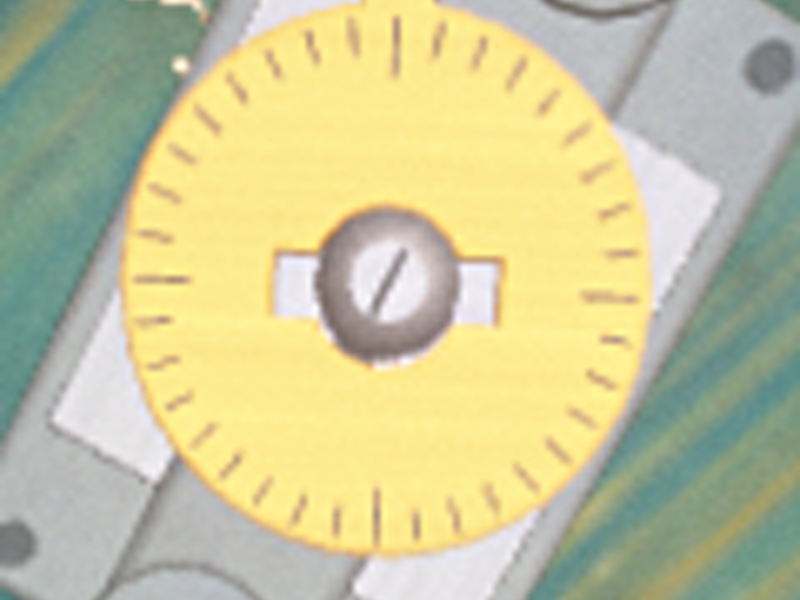

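```bash
python3 - <<'E'
from h import *
plan([(.5109,.1077,.26,2.377),(.5109,.1077,.167,2.377)],start=(.627,-.005,.300,2.4095))
E
```

```text
[0.808, 0.031, 0.2, 0, 0, np.float64(0.01)] rows 3
[0.809, 0.018, 0.2, 0, 0, np.float64(0.011)] rows 3
   -> [0.5109 0.1076 0.26   2.3765]
[0.0, 0.0, 0.93, 0, 0, np.float64(-0.0)] rows 4
   -> [0.5109 0.1076 0.167  2.3765]
```

servo_tool([
  [0.808,0.031,0.2,0,0,0.01,25],
  [0.808,0.031,0.2,0,0,0.01,25],
  [0.808,0.031,0.2,0,0,0.01,25],
])

```text
time: 4.32
tool_pos: [0.5623, 0.054, 0.2766]
ee_rot: [-3.136, -0.009, 2.396]
wrist_force: [0.9, -0.9, -0.7]
width: 0.025
finger_force: 0.0
```

servo_tool([
  [0.809,0.018,0.2,0,0,0.011,25],
  [0.809,0.018,0.2,0,0,0.011,25],
  [0.809,0.018,0.2,0,0,0.011,25],
  [0.809,0.018,0.2,0,0,0.011,25],
])

```text
time: 4.65
tool_pos: [0.5092, 0.1076, 0.2602]
ee_rot: [-3.141, 0.001, 2.377]
wrist_force: [0.2, -0.7, 0.8]
width: 0.025
finger_force: 0.0
```

servo_tool([
  [0,0,0.3,0,0,0,25],
  [0,0,0.5,0,0,0,25],
  [0,0,0.7,0,0,0,25],
  [0,0,0.93,0,0,0,25],
  [0,0,0.93,0,0,0,25],
  [0,0,0.93,0,0,0,17],
  [0,0,0.93,0,0,0,17],
  [0,0,0.93,0,0,0,17],
])

```text
time: 5.32
tool_pos: [0.5125, 0.1072, 0.1695]
ee_rot: [3.138, 0.003, 2.376]
wrist_force: [-0.4, -0.4, -0.7]
width: 0.0172
finger_force: 0.0
```

```bash
python3 - <<'E'
from h import *
o=robot.get_obs(); im=robot.snapshot("wrist"); save(im,"d.png"); print(o["wrist_force"],o["finger_force"])
E
```

```text
[-0.3716915  -0.40479248 -0.72365711] 0.0
```

View pics/d.png

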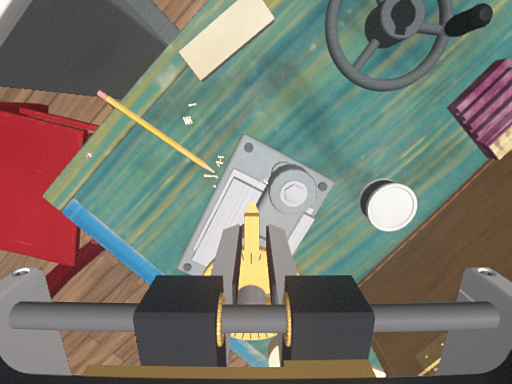

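servo_tool([
  [-0.003,0.059,0,0,0,0.056,17],
  [-0.01,0.118,0,0,0,0.111,17],
  [-0.023,0.176,0,0,0,0.167,17],
  [-0.035,0.215,0,0,0,0.205,17],
  [-0.047,0.247,0,0,0,0.237,17],
  [-0.056,0.27,0,0,0,0.26,17],
  [-0.066,0.291,0,0,0,0.282,17],
  [-0.074,0.309,0,0,0,0.3,17],
  [-0.085,0.33,0,0,0,0.322,17],
  [-0.095,0.347,0,0,0,0.34,17],
  [-0.103,0.36,0,0,0,0.356,17],
  [-0.103,0.36,0,0,0,0.356,17],
])

```text
time: 6.37
tool_pos: [0.5443, 0.1266, 0.1684]
ee_rot: [3.139, 0.001, 1.817]
wrist_force: [0.6, 0.4, 0.4]
width: 0.0171
finger_force: 0.0
```

```bash
python3 - <<'E'
from h import *
o=robot.get_obs(); im=robot.snapshot("wrist"); save(cv2.resize(im[180:340,150:350],(750,600)),"e.png"); print(o["wrist_force"],o["finger_force"])
E
```

```text
[0.61919618 0.40185503 0.36522148] 0.0
```

View pics/e.png

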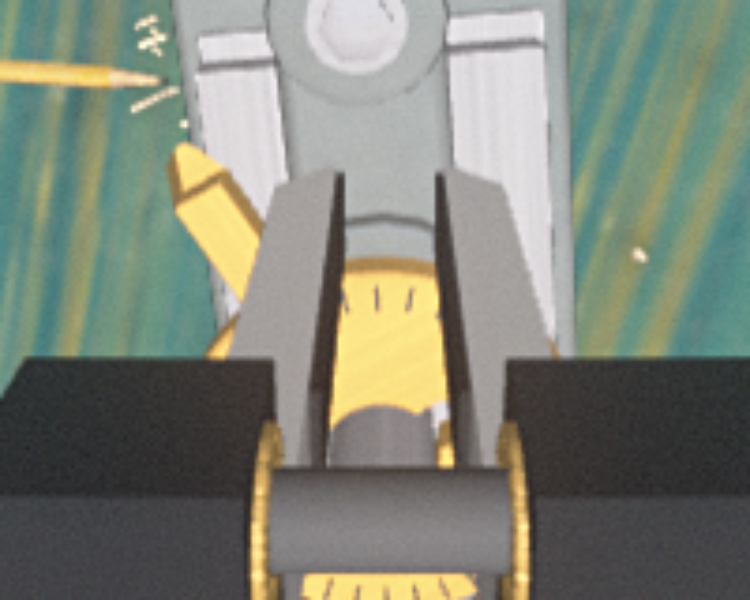

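```bash
python3 - <<'E'
from h import *
np.set_printoptions(precision=4,suppress=True)
v=np.load("c_cam.npy"); C=cam("wrist",{"tool_pos":v[:3],"ee_rot":v[3:]})
D=cam("wrist",{"tool_pos":[.5125,.1072,.1695],"ee_rot":[3.138,.003,2.376]})
E=cam("wrist")
for n,a in (("cd",(C,(260,27),D,(251,207))),("ce",(C,(260,27),E,(199.3,218.7))),("de",(D,(251,207),E,(199.3,218.7)))): print(n,tri(*a))
for z in (.163,.137):
  for n,c,u in (("c",C,(260,27)),("d",D,(251,207)),("e",E,(199.3,218.7))):
    p=at_z(c,u,z)[:2]-[.56,.0606]; print(z,n,np.linalg.norm(p),np.degrees(np.arctan2(p[1],p[0])))
print(proj(C,[.56,.0606,.194]),proj(E,[.56,.0606,.194]))
for t in("plate_arm","plate_center"):
  robot.snapshot("side"); print([(x["extent"],x["conf"]) for x in robot.find_in(t,"side")[:2]])
E
```

```text
cd (array([0.5009, 0.1166, 0.1638]), np.float64(0.00010849335915917506))
ce (array([0.5003, 0.1182, 0.1559]), np.float64(0.0019154791554375004))
de (array([0.502 , 0.1163, 0.1554]), np.float64(0.0038243326357095524))
0.163 c 0.08159611952197456 136.57788762808002
0.163 d 0.08108896468169706 136.51317170304912
0.163 e 0.08402072173232773 133.6262318746723
0.137 c 0.08891967819841975 136.3384900530827
0.137 d 0.07223863700121946 136.63961962565384
0.137 e 0.0785278811174058 140.65860370278858
[[258.5979 104.1024]] [[251.7806 323.3194]]
[([292.4, 158.6, 31.4, 11.0], 0.58)]
[([290.1, 227.9, 47.7, 27.1], 0.72), ([293.6, 157.6, 28.4, 12.8], 0.56)]
```

servo_tool([
  [0,0,-0.4,0,0,0,25],
  [0,0,-0.4,0,0,0,25],
  [-0.103,-0.36,-0.4,0,0,-0.356,25],
  [-0.103,-0.36,-0.4,0,0,-0.356,25],
  [-0.103,-0.36,-0.4,0,0,-0.356,25],
  [-0.103,-0.36,-0.4,0,0,-0.356,25],
  [-0.103,-0.36,-0.4,0,0,-0.356,25],
  [-0.103,-0.36,-0.4,0,0,-0.356,25],
])

```text
time: 7.28
tool_pos: [0.5112, 0.1077, 0.2077]
ee_rot: [3.14, 0.001, 2.377]
wrist_force: [0.2, -0.8, 0.3]
width: 0.0247
finger_force: 0.0
```

```bash
python3 - <<'E'
from h import *
np.set_printoptions(precision=4,suppress=True)
o=robot.get_obs(); print(o["tool_pos"],o["ee_rot"],o["wrist_force"],o["width"])
im=robot.snapshot("wrist"); save(cv2.resize(im[160:340,140:380],(800,600),interpolation=cv2.INTER_CUBIC),"f.png")
c=cam("wrist",o); T=R.from_euler("xyz",o["ee_rot"]).as_matrix()
for q in ([.008,.0125,.017],[.008,-.0125,.017],[-.008,.0125,.017],[.008,.0125,-.02]): print(q,(proj(c,T@q+o["tool_pos"])[0]-[140,160])*3.333)
E
```

```text
[0.5112 0.1077 0.2077] [3.1401 0.0014 2.3775] [ 0.1919 -0.8381  0.2523] 0.0247084230496188
[0.008, 0.0125, 0.017] [424.3781 166.2669]
[0.008, -0.0125, 0.017] [323.417  166.2326]
[-0.008, 0.0125, 0.017] [423.4035 226.0906]
[0.008, 0.0125, -0.02] [433.1809 224.8074]
```

View pics/f.png

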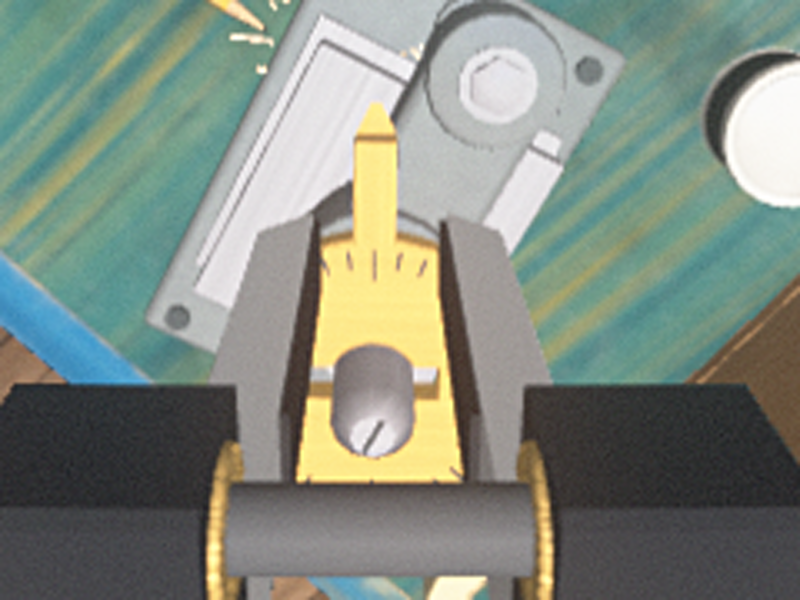

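servo_tool([
  [0,0,0.3,0,0,0,25],
  [0,0,0.57,0,0,0,25],
  [0,0,0.57,0,0,0,25],
  [0,0,0.57,0,0,0,25],
  [0,0,0.57,0,0,0,8],
  [0,0,0.57,0,0,0,8],
  [0,0,0.57,0,0,0,8],
  [0,0,0.57,0,0,0,8],
])

```text
time: 8.0
tool_pos: [0.5118, 0.1078, 0.1516]
ee_rot: [3.139, 0.002, 2.376]
wrist_force: [0.3, -0.6, -0.6]
width: 0.0085
finger_force: 0.0
```

servo_tool([
  [0,0,0,0,0,0,25],
  [0,0,0,0,0,0,25],
  [0,0,0,0,0,0,25],
  [0,0,0.1,0,0,0,25],
  [0,0,0.2,0,0,0,25],
  [0,0,0.2,0,0,0,25],
  [0,0,0.2,0,0,0,9],
  [0,0,0.2,0,0,0,9],
  [0,0,0.2,0,0,0,9],
  [0,0,0.2,0,0,0,9],
])

```text
time: 8.83
tool_pos: [0.5106, 0.1075, 0.13]
ee_rot: [-3.141, -0.0, 2.376]
wrist_force: [-0.8, -0.1, -1.4]
width: 0.0115
finger_force: 30.0
```

servo_tool([
  [0,0,0,0,0,0,17],
  [0,0,0,0,0,0,17],
  [0,0,0.07,0,0,0,17],
  [0,0,0.07,0,0,0,17],
])

```text
time: 9.17
tool_pos: [0.5104, 0.1077, 0.1218]
ee_rot: [-3.141, -0.001, 2.377]
wrist_force: [-0.7, 0.0, -0.6]
width: 0.017
finger_force: 0.0
```

servo_tool([
  [-0.003,0.059,0,0,0,0.056,17],
  [-0.01,0.118,0,0,0,0.111,17],
  [-0.023,0.176,0,0,0,0.167,17],
  [-0.035,0.215,0,0,0,0.205,17],
  [-0.047,0.247,0,0,0,0.237,17],
  [-0.056,0.27,0,0,0,0.26,17],
  [-0.066,0.291,0,0,0,0.282,17],
  [-0.074,0.309,0,0,0,0.3,17],
  [-0.085,0.33,0,0,0,0.322,17],
  [-0.095,0.347,0,0,0,0.34,17],
  [-0.103,0.36,0,0,0,0.356,17],
  [-0.103,0.36,0,0,0,0.356,17],
])

```text
time: 10.17
tool_pos: [0.5432, 0.1265, 0.1225]
ee_rot: [-3.141, 0.0, 1.817]
wrist_force: [0.4, 0.5, 0.2]
width: 0.0169
finger_force: 0.0
```

```bash
python3 - <<'E'
from h import *
np.set_printoptions(precision=4,suppress=True)
o=robot.get_obs(); print(o["tool_pos"],o["ee_rot"],o["wrist_force"],o["width"])
im=robot.snapshot("wrist"); save(im,"g.png")
for t in("plate_arm","plate_center"):
  robot.snapshot("side"); print([(x["extent"],x["conf"]) for x in robot.find_in(t,"side")[:2]],[(x["extent"],x["conf"]) for x in robot.find_in(t,"wrist")[:2]])
c=cam("wrist",o);s=cam("side")
u=np.array([np.cos(np.radians(108.8)),np.sin(np.radians(108.8)),0]);n=np.array([.56,.0606,0])
for z in (.163,.137): print(z,"tip wrist",proj(c,n+.084*u+[0,0,z]),"disc side",proj(s,n+[0,0,z]),"arm",proj(s,n+.066*u+[0,0,z]))
im=robot.snapshot("side"); save(im[130:190,260:320],"gs.png")
# pack both
w=cv2.imread("pics/g.png")[150:350,150:350]; w=cv2.resize(w,(500,500)); g=cv2.resize(cv2.imread("pics/gs.png"),(300,300),interpolation=cv2.INTER_CUBIC)
k=np.zeros((500,800,3),np.uint8); k[:,:500]=w; k[:300,500:]=g; cv2.imwrite("pics/g2.png",k)
E
```

```text
[0.5432 0.1265 0.1225] [-3.1408  0.0001  1.817 ] [0.3645 0.4738 0.2193] 0.016941768647728866
[([290.8, 157.1, 5.7, 18.1], 0.19)] [([254.8, 297.1, 49.7, 141.4], 0.58)]
[([290.7, 157.6, 24.8, 10.9], 0.45)] [([253.1, 298.6, 51.5, 134.1], 0.79)]
0.163 tip wrist [[241.7126 229.6124]] disc side [[287.9277 155.0275]] arm [[289.6555 160.7781]]
0.137 tip wrist [[243.183  214.9641]] disc side [[287.5879 161.6092]] arm [[289.2929 167.5682]]
```

View pics/g2.png

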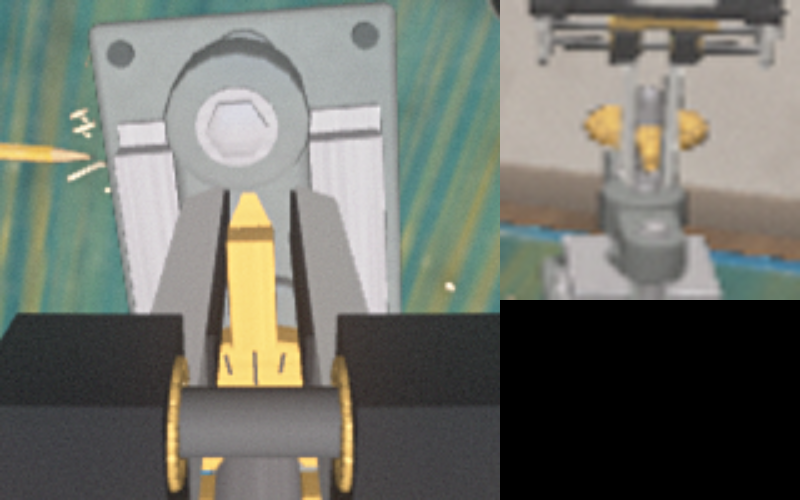

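servo_tool([
  [-0.001,-0.036,0,0,0,-0.033,17],
  [-0.002,-0.047,0,0,0,-0.044,17],
  [-0.003,-0.059,0,0,0,-0.056,17],
  [-0.004,-0.071,0,0,0,-0.067,17],
  [-0.005,-0.083,0,0,0,-0.078,17],
  [-0.007,-0.095,0,0,0,-0.089,17],
  [-0.008,-0.106,0,0,0,-0.1,17],
  [-0.01,-0.118,0,0,0,-0.111,17],
  [-0.015,-0.141,0,0,0,-0.133,17],
  [-0.02,-0.165,0,0,0,-0.156,17],
  [-0.03,-0.199,0,0,0,-0.189,17],
  [-0.03,-0.199,0,0,0,-0.189,17],
])

```text
time: 11.57
tool_pos: [0.5241, 0.1186, 0.123]
ee_rot: [-3.141, 0.0, 2.116]
wrist_force: [0.1, -0.7, 0.3]
width: 0.017
finger_force: 0.0
```

```bash
python3 - <<'E'
from h import *
np.set_printoptions(precision=4,suppress=True)
o=robot.get_obs(); print(o["tool_pos"],o["ee_rot"],o["wrist_force"],o["width"])
im=robot.snapshot("side"); save(im,"hs.png")
h=cv2.cvtColor(im,cv2.COLOR_RGB2HSV); m=cv2.inRange(h,(15,110,110),(35,255,255)); m[:130]=0;m[190:]=0;m[:,:260]=0;m[:,320:]=0
ys,xs=np.nonzero(m); print("yellow rows",np.unique(ys,return_counts=True),xs.min(),xs.max())
im=robot.snapshot("wrist"); save(im,"h.png"); h=cv2.cvtColor(im,cv2.COLOR_RGB2HSV); m=cv2.inRange(h,(18,110,110),(32,255,255)); m[:,:225]=0;m[:,280:]=0; m[:190]=0;m[260:]=0
for r in range(195,250,5): print(r,np.nonzero(m[r])[0][[0,-1]] if m[r].any() else None,end=" ")
c=cam("wrist",o);n=np.array([.56,.0606,0])
for a in (108.8,112,116,120):
  u=np.array([np.cos(np.radians(a)),np.sin(np.radians(a)),0])
  print(a,[proj(c,n+.084*u+[0,0,z]) for z in (.163,.137)])
E
```

```text
[0.5241 0.1186 0.123 ] [-3.1411  0.      2.1155] [ 0.0947 -0.6826  0.334 ] 0.0170381652760105
yellow rows (array([134, 135, 152, 153, 154, 155, 156, 157, 158, 159, 160, 161, 162,
       163]), array([16,  6, 10, 10, 11, 13, 14, 12, 12,  7,  3,  3,  3,  2])) 278 305
195 None 200 None 205 None 210 None 215 None 220 None 225 None 230 [254 260] 235 [251 263] 240 [249 264] 245 [248 266] 108.8 [array([[282.1793, 231.6671]]), array([[278.4821, 216.825 ]])]
112 [array([[274.7939, 230.3628]]), array([[272.0328, 215.664 ]])]
116 [array([[265.4247, 229.2675]]), array([[263.857 , 214.6892]])]
120 [array([[255.9654, 228.776 ]]), array([[255.6065, 214.2517]])]
```

```bash
python3 - <<'E'
import numpy as np
for ph in (7,14,17,19.5,22,24.5,27,29.5,32,34.5,37,39.5): r=np.radians(ph); print([round(-.68*(1-np.cos(r)),3),round(.68*np.sin(r),3),0,0,0,round(ph/90,3),17],end=", ")
print()
for k in range(1,13): ph=2.5*k; r=np.radians(ph); print([round(-.68*(1-np.cos(r)),3),round(.68*np.sin(r),3),0,0,0,round(ph/90,3),17],end=", ")
import cv2
b=cv2.imread("pics/b.png")
print(); 
for r in range(155,176): print(r,b[r,278:302].mean(1).astype(int).tolist())
E
```

```text
[np.float64(-0.005), np.float64(0.083), 0, 0, 0, 0.078, 17], [np.float64(-0.02), np.float64(0.165), 0, 0, 0, 0.156, 17], [np.float64(-0.03), np.float64(0.199), 0, 0, 0, 0.189, 17], [np.float64(-0.039), np.float64(0.227), 0, 0, 0, 0.217, 17], [np.float64(-0.05), np.float64(0.255), 0, 0, 0, 0.244, 17], [np.float64(-0.061), np.float64(0.282), 0, 0, 0, 0.272, 17], [np.float64(-0.074), np.float64(0.309), 0, 0, 0, 0.3, 17], [np.float64(-0.088), np.float64(0.335), 0, 0, 0, 0.328, 17], [np.float64(-0.103), np.float64(0.36), 0, 0, 0, 0.356, 17], [np.float64(-0.12), np.float64(0.385), 0, 0, 0, 0.383, 17], [np.float64(-0.137), np.float64(0.409), 0, 0, 0, 0.411, 17], [np.float64(-0.155), np.float64(0.433), 0, 0, 0, 0.439, 17], 
[np.float64(-0.001), np.float64(0.03), 0, 0, 0, 0.028, 17], [np.float64(-0.003), np.float64(0.059), 0, 0, 0, 0.056, 17], [np.float64(-0.006), np.float64(0.089), 0, 0, 0, 0.083, 17], [np.float64(-0.01), np.float64(0.118), 0, 0, 0, 0.111, 17], [np.float64(-0.016), np.float64(0.147), 0, 0, 0, 0.139, 17], [np.float64(-0.023), np.float64(0.176), 0, 0, 0, 0.167, 17], [np.float6
[... 2247 characters left out ...]
 117, 126, 135, 140, 148, 146, 148, 146, 147, 145, 144, 138, 130, 114, 93, 95, 121, 122, 122, 124]
171 [111, 96, 87, 105, 109, 118, 127, 128, 127, 126, 128, 127, 126, 123, 118, 117, 113, 98, 86, 94, 118, 120, 120, 120]
172 [103, 92, 85, 103, 106, 120, 137, 140, 141, 139, 141, 134, 138, 138, 138, 138, 129, 102, 82, 92, 115, 113, 113, 116]
173 [94, 88, 87, 101, 102, 115, 143, 146, 145, 149, 146, 145, 146, 145, 145, 145, 139, 114, 79, 88, 112, 111, 111, 113]
174 [95, 86, 87, 102, 101, 111, 140, 147, 143, 142, 151, 163, 171, 169, 158, 149, 142, 124, 83, 87, 110, 110, 107, 108]
175 [92, 84, 83, 101, 101, 104, 132, 146, 149, 148, 144, 166, 187, 187, 171, 145, 142, 128, 99, 102, 105, 104, 102, 103]
```

servo_tool([
  [-0.005,0.083,0,0,0,0.078,17],
  [-0.02,0.165,0,0,0,0.156,17],
  [-0.03,0.199,0,0,0,0.189,17],
  [-0.039,0.227,0,0,0,0.217,17],
  [-0.05,0.255,0,0,0,0.244,17],
  [-0.061,0.282,0,0,0,0.272,17],
  [-0.074,0.309,0,0,0,0.3,17],
  [-0.088,0.335,0,0,0,0.328,17],
  [-0.103,0.36,0,0,0,0.356,17],
  [-0.12,0.385,0,0,0,0.383,17],
  [-0.137,0.409,0,0,0,0.411,17],
  [-0.155,0.433,0,0,0,0.439,17],
])

```text
time: 12.67
tool_pos: [0.5695, 0.1278, 0.1226]
ee_rot: [-3.14, 0.001, 1.422]
wrist_force: [-0.6, -0.5, -0.2]
width: 0.017
finger_force: 0.3
```

servo_tool([
  [-0.001,0.03,0,0,0,0.028,17],
  [-0.003,0.059,0,0,0,0.056,17],
  [-0.006,0.089,0,0,0,0.083,17],
  [-0.01,0.118,0,0,0,0.111,17],
  [-0.016,0.147,0,0,0,0.139,17],
  [-0.023,0.176,0,0,0,0.167,17],
  [-0.031,0.204,0,0,0,0.194,17],
  [-0.041,0.233,0,0,0,0.222,17],
  [-0.052,0.26,0,0,0,0.25,17],
  [-0.064,0.287,0,0,0,0.278,17],
  [-0.064,0.287,0,0,0,0.278,17],
])

```text
time: 13.58
tool_pos: [0.5974, 0.1172, 0.1225]
ee_rot: [-3.141, 0.001, 0.986]
wrist_force: [0.4, -0.2, -0.2]
width: 0.0164
finger_force: 0.0
```

```bash
cat >> h.py <<'E'
def armlook(tag):
    o=robot.get_obs(); c=cam("wrist",o); im=robot.snapshot("wrist"); save(im,tag+".png")
    h=cv2.cvtColor(im,cv2.COLOR_RGB2HSV); m=cv2.inRange(h,(18,110,110),(32,255,255)); m[:,:215]=0;m[:,290:]=0; m[:190]=0;m[262:]=0
    ys,xs=np.nonzero(m)
    if len(ys): 
        r=ys.min(); print("tip",r,xs[ys<=r+2].mean())
        for z in (.163,.137):
            p=at_z(c,(xs[ys<=r+2].mean(),r),z)[:2]-[.56,.0606]; print(z,"r",np.linalg.norm(p),"ang",np.degrees(np.arctan2(p[1],p[0])))
    im=robot.snapshot("side"); h=cv2.cvtColor(im,cv2.COLOR_RGB2HSV); m=cv2.inRange(h,(15,110,110),(35,255,255)); m[:140]=0;m[190:]=0;m[:,:260]=0;m[:,320:]=0
    ys,xs=np.nonzero(m); print("side yellow rows",np.bincount(ys,minlength=172)[150:172],"yaw",np.degrees(o["ee_rot"][2]),"F",o["wrist_force"])
E
python3 - <<'E'
from h import *
armlook("i")
E
```

```text
tip 227 249.1818181818182
0.163 r 0.08548350934128197 ang 58.45213213882715
0.137 r 0.07461314550209737 ang 59.0498216413611
side yellow rows [ 0  3  9 11 12 15 19 19 18 15  2  2  0  0  0  0  0  0  0  0  0  0] yaw 56.50460707684687 F [ 0.41394092 -0.21754789 -0.16381254]
```

```bash
python3 - <<'E'
from h import *
b=cv2.imread("pics/b.png")[143:178,268:308]; b=cv2.resize(b,(480,420),interpolation=cv2.INTER_CUBIC)
c=cv2.imread("pics/c.png")[88:122,238:278]; c=cv2.resize(c,(320,272),interpolation=cv2.INTER_CUBIC)
k=np.zeros((420,800,3),np.uint8); k[:,:480]=b; k[:272,480:]=c; cv2.imwrite("pics/k.png",k)
s=cam("scene"); A=lambda u,v:(150+u/2.996,130+v/3)
for z in (.1,.15,.2): print(z,(proj(s,[[.715,.361,z],[.756,.086,z]])-[150,130])*3)
E
```

```text
0.1 [[411.81699098 148.50142829]
 [598.70105306 276.95199261]]
0.15 [[413.51210847 120.49602371]
 [606.95225314 250.38063969]]
0.2 [[415.30076566  90.75573657]
 [615.73985786 221.93791615]]
```

View pics/k.png

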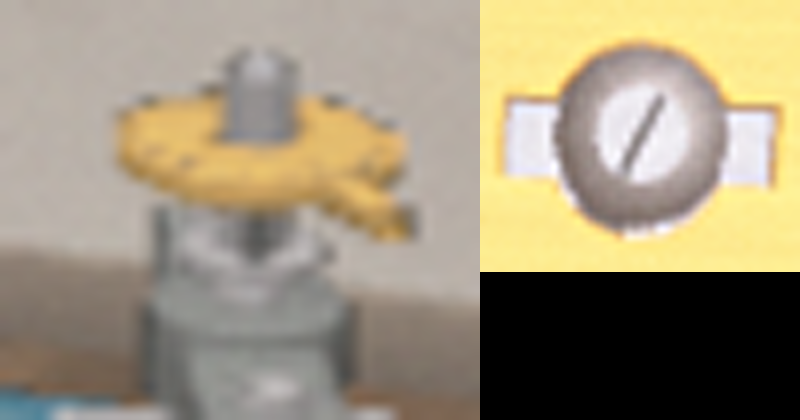

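```bash
python3 - <<'E'
import numpy as np
for ph in (6,12,18,24,28,31,33.5,36,38.5,41,43,44): r=np.radians(ph); print([float(round(-.68*(1-np.cos(r)),3)),float(round(.68*np.sin(r),3)),0,0,0,round(ph/90,3),17],end=", ")
E
```

```text
[-0.004, 0.071, 0, 0, 0, 0.067, 17], [-0.015, 0.141, 0, 0, 0, 0.133, 17], [-0.033, 0.21, 0, 0, 0, 0.2, 17], [-0.059, 0.277, 0, 0, 0, 0.267, 17], [-0.08, 0.319, 0, 0, 0, 0.311, 17], [-0.097, 0.35, 0, 0, 0, 0.344, 17], [-0.113, 0.375, 0, 0, 0, 0.372, 17], [-0.13, 0.4, 0, 0, 0, 0.4, 17], [-0.148, 0.423, 0, 0, 0, 0.428, 17], [-0.167, 0.446, 0, 0, 0, 0.456, 17], [-0.183, 0.464, 0, 0, 0, 0.478, 17], [-0.191, 0.472, 0, 0, 0, 0.489, 17],
```

servo_tool([
  [-0.004,0.071,0,0,0,0.067,17],
  [-0.015,0.141,0,0,0,0.133,17],
  [-0.033,0.21,0,0,0,0.2,17],
  [-0.059,0.277,0,0,0,0.267,17],
  [-0.08,0.319,0,0,0,0.311,17],
  [-0.097,0.35,0,0,0,0.344,17],
  [-0.113,0.375,0,0,0,0.372,17],
  [-0.13,0.4,0,0,0,0.4,17],
  [-0.148,0.423,0,0,0,0.428,17],
  [-0.167,0.446,0,0,0,0.456,17],
])

```text
time: 14.52
tool_pos: [0.6252, 0.0789, 0.123]
ee_rot: [3.142, 0.0, 0.27]
wrist_force: [0.0, 0.7, 0.7]
width: 0.0173
finger_force: 0.1
```

```bash
python3 - <<'E'
from h import *
armlook("j")
E
```

```text
tip 212 248.75
0.163 r 0.09461496370230872 ang 17.859158582254558
0.137 r 0.0854091740289286 ang 18.4237158504166
side yellow rows [ 0  0  0  0  0  0  0  0  5 13 15 22 31 25 21 18 12  0  0  0  0  0] yaw 15.488541288425266 F [0.0040932  0.67159866 0.69133447]
```

```bash
python3 - <<'E'
from h import *
plan([(.6255,.0793,.22,.2716),(.418,.288,.29,.70)],start=(.6255,.0793,.1225,.2716),rate=.035)
E
```

```text
[0.0, 0.0, -0.975, 0, 0, np.float64(-0.0)] rows 3
   -> [0.6255 0.0793 0.22   0.2716]
[-0.48, -0.856, -0.233, 0, 0, np.float64(-0.091)] rows 3
[-0.353, -0.915, -0.233, 0, 0, np.float64(-0.091)] rows 3
[-0.219, -0.956, -0.234, 0, 0, np.float64(-0.091)] rows 3
   -> [0.418  0.288  0.29   0.7004]
```

servo_tool([
  [0,0,0,0,0,0,30],
  [0,0,-0.3,0,0,0,30],
  [0,0,-0.7,0,0,0,60],
  [0,0,-0.975,0,0,0,60],
  [0,0,-0.975,0,0,0,60],
])

```text
time: 15.03
tool_pos: [0.6282, 0.0794, 0.2292]
ee_rot: [3.138, -0.014, 0.273]
wrist_force: [0.5, 0.3, 0.9]
width: 0.0466
finger_force: 0.0
```

servo_tool([
  [-0.48,-0.856,-0.233,0,0,-0.091,60],
  [-0.48,-0.856,-0.233,0,0,-0.091,70],
  [-0.48,-0.856,-0.233,0,0,-0.091,70],
])

```text
time: 15.28
tool_pos: [0.5537, 0.1514, 0.245]
ee_rot: [-3.14, -0.001, 0.419]
wrist_force: [-0.1, -0.6, -0.3]
width: 0.0664
finger_force: 0.0
```

servo_tool([
  [-0.353,-0.915,-0.233,0,0,-0.091,70],
  [-0.353,-0.915,-0.233,0,0,-0.091,70],
  [-0.353,-0.915,-0.233,0,0,-0.091,70],
])

```text
time: 15.53
tool_pos: [0.4842, 0.2209, 0.2685]
ee_rot: [-3.14, -0.002, 0.562]
wrist_force: [0.2, 0.4, 1.3]
width: 0.0702
finger_force: 0.0
```

servo_tool([
  [-0.219,-0.956,-0.234,0,0,-0.091,70],
  [-0.219,-0.956,-0.234,0,0,-0.091,70],
  [-0.219,-0.956,-0.234,0,0,-0.091,70],
  [-0.219,-0.956,-0.234,0,0,-0.091,70],
  [-0.219,-0.956,-0.234,0,0,-0.091,70],
])

```text
time: 15.95
tool_pos: [0.4174, 0.288, 0.2904]
ee_rot: [3.141, -0.0, 0.703]
wrist_force: [1.0, 0.3, -0.0]
width: 0.07
finger_force: 0.0
```

```bash
python3 - <<'E'
from h import *
np.set_printoptions(precision=4,suppress=True)
o=robot.get_obs(); im=robot.snapshot("wrist"); save(im,"l.png"); c=cam("wrist",o)
np.save("l_cam.npy",np.array([*o["tool_pos"],*o["ee_rot"]])); print(o["time"],o["tool_pos"],o["ee_rot"],o["width"])
print("exp hub,knob",proj(c,[[.487,.346,.046],[.539,.391,.076]]))
for t in ("wheel_hub","wheel_knob","wheel_rim"): print(t,[(x["extent"],x["conf"]) for x in robot.find_in(t,"wrist")[:2]])
g=cv2.cvtColor(im,cv2.COLOR_RGB2HSV)
k=im[:190]; cv2.imwrite("pics/l2.png",cv2.resize(cv2.cvtColor(k[:, 120:390],cv2.COLOR_RGB2BGR),(800,563),interpolation=cv2.INTER_CUBIC))
E
```

```text
15.95 [0.4174 0.288  0.2904] [ 3.1405 -0.0004  0.7028] 0.06996801000590808
exp hub,knob [[253.9549 111.2289]
 [253.5678  58.9683]]
wheel_hub [([251.9, 100.5, 92.8, 107.9], 0.97), ([80.9, 10.1, 79.4, 19.1], 0.67)]
wheel_knob [([253.7, 104.4, 94.0, 107.9], 0.71), ([81.9, 10.6, 79.3, 21.1], 0.66)]
wheel_rim [([250.9, 103.9, 93.5, 103.5], 0.81), ([82.5, 8.3, 76.3, 16.3], 0.62)]
```

View pics/l2.png

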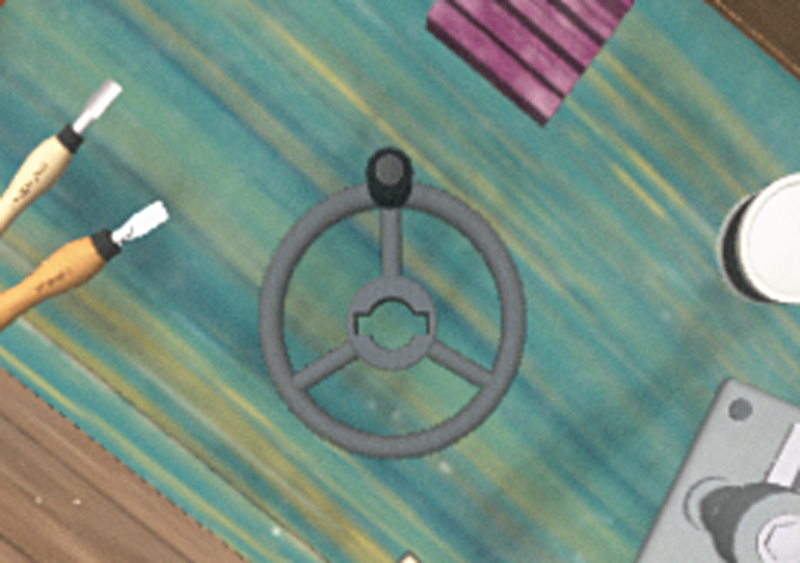

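```bash
python3 - <<'E'
from h import *
np.set_printoptions(precision=4,suppress=True)
v=np.load("l_cam.npy"); c=cam("wrist",{"tool_pos":v[:3],"ee_rot":v[3:]})
L=lambda u,w:(120+u/2.963,w/2.963)
h=at_z(c,L(392.5,321),.046); k=at_z(c,L(390,166),.076); print("hub",h,"knob",k,np.linalg.norm((k-h)[:2]),np.degrees(np.arctan2(*(k-h)[1::-1])))
a,b=at_z(c,L(355,323),.046),at_z(c,L(430,323),.046); print("keyway",np.linalg.norm(a-b),np.degrees(np.arctan2(*(b-a)[1::-1])))
for e in ((260,322),(526,322),(392,460)): print(np.linalg.norm(at_z(c,L(*e),.014)[:2]-h[:2]))
E
```

```text
hub [0.4888 0.3505 0.046 ] knob [0.5401 0.3955 0.076 ] 0.0682303863604984 41.19313533962963
keyway 0.03895806070845032 -49.689176926968884
0.07388939835069533
0.07438744265446649
0.0765766259380288
```

```bash
python3 - <<'E'
from h import *
plan([(.4888,.3505,.20,.71),(.4888,.3505,.105,.71),(.4888,.3505,.01,.71)],start=(.418,.288,.29,.7004),rate=.035)
E
```

```text
[0.944, -0.022, 0.9, 0, 0, np.float64(-0.006)] rows 4
   -> [0.4888 0.3505 0.2    0.7098]
[0.0, 0.0, 0.95, 0, 0, np.float64(-0.0)] rows 3
   -> [0.4888 0.3505 0.105  0.7098]
[0.0, 0.0, 0.95, 0, 0, np.float64(-0.0)] rows 3
   -> [0.4888 0.3505 0.01   0.7098]
```

servo_tool([
  [0.944,-0.022,0.9,0,0,-0.006,70],
  [0.944,-0.022,0.9,0,0,-0.006,70],
  [0.944,-0.022,0.9,0,0,-0.006,70],
  [0.944,-0.022,0.9,0,0,-0.006,70],
  [0.944,-0.022,0.9,0,0,-0.006,70],
])

```text
time: 16.57
tool_pos: [0.4883, 0.3487, 0.1947]
ee_rot: [-3.14, 0.01, 0.708]
wrist_force: [-0.2, 0.0, 0.1]
width: 0.07
finger_force: 0.0
```

servo_tool([
  [0,0,0.4,0,0,0,70],
  [0,0,0.7,0,0,0,70],
  [0,0,0.95,0,0,0,70],
  [0,0,0.95,0,0,0,70],
])

```text
time: 16.9
tool_pos: [0.4857, 0.3472, 0.1009]
ee_rot: [-3.14, 0.009, 0.709]
wrist_force: [-0.5, -0.6, -1.8]
width: 0.0699
finger_force: 0.0
```

servo_tool([
  [0,0,0.25,0,0,0,70],
  [0,0,0.5,0,0,0,70],
  [0,0,0.7,0,0,0,70],
  [0,0,0.85,0,0,0,70],
  [0,0,0.95,0,0,0,70],
  [0,0,0.95,0,0,0,70],
])

```text
time: 17.4
tool_pos: [0.4884, 0.3494, 0.0106]
ee_rot: [3.142, 0.001, 0.709]
wrist_force: [-0.4, -0.1, -0.9]
width: 0.07
finger_force: 0.0
```

servo_tool([
  [0,0,0,0,0,0,40],
  [0,0,0,0,0,0,40],
  [0,0,0,0,0,0,40],
  [0,0,0,0,0,0,40],
  [0,0,0,0,0,0,40],
  [0,0,0,0,0,0,40],
])

```text
time: 17.9
tool_pos: [0.4889, 0.3514, 0.0123]
ee_rot: [-3.141, -0.003, 0.71]
wrist_force: [-2.3, 2.8, 5.0]
width: 0.046
finger_force: 30.0
```

servo_tool([
  [0,0,-0.2,0,0,0,40],
  [0,0,-0.5,0,0,0,40],
  [0,0,-0.8,0,0,0,40],
  [0,0,-0.8,0,0,0,40],
])

```text
time: 18.23
tool_pos: [0.4916, 0.3515, 0.0959]
ee_rot: [3.139, -0.01, 0.71]
wrist_force: [2.2, 0.9, -3.2]
width: 0.0463
finger_force: 30.0
```

```bash
python3 - <<'E'
from h import *
np.set_printoptions(precision=4,suppress=True)
o=robot.get_obs(); print(o["tool_pos"],o["ee_rot"],o["wrist_force"],o["width"])
im=robot.snapshot("wrist"); save(im,"m.png")
for t in ("wheel_hub","wheel_knob"): print(t,[(x["extent"],x["conf"]) for x in robot.find_in(t,"wrist")[:2]])
g=im.mean(2); m=(im.max(2)<75).astype(np.uint8); m[:, :200]=0; m[:,310:]=0; m[270:]=0
n,l,st,ce=cv2.connectedComponentsWithStats(m); print([ (st[i].tolist(),ce[i]) for i in range(1,n) if st[i,4]>60])
c=cam("wrist",o); T=R.from_euler("xyz",o["ee_rot"]).as_matrix()
for dz in (0,-.01,-.02): print(dz,proj(c,T@[.068,0,-.04+dz]+o["tool_pos"]))
E
```

```text
[0.4916 0.3515 0.0959] [ 3.1388 -0.0098  0.7099] [ 2.1761  0.8626 -3.2295] 0.04625130677361959
wheel_hub []
wheel_knob [([27.6, 32.5, 54.4, 64.9], 0.68), ([254.1, 216.8, 194.4, 181.1], 0.62)]
[([231, 126, 44, 45, 1193], array([253.2842, 148.7393])), ([264, 200, 21, 29, 160], array([275.4312, 213.2812])), ([206, 227, 15, 43, 287], array([214.0523, 252.9303])), ([287, 227, 15, 43, 280], array([292.875 , 252.9357])), ([236, 235, 12, 29, 189], array([241.1587, 248.5238]))]
0 [[254.3766 143.6882]]
-0.01 [[254.4537 145.5   ]]
-0.02 [[254.5417 147.5687]]
```

```bash
python3 - <<'E'
from h import *
plan([(.4888,.3505,.17,.71),(.56,.0606,.25,.326)],start=(.4888,.3505,.09,.7098),rate=.03)
E
```

```text
[0.0, 0.0, -0.8, 0, 0, np.float64(-0.0)] rows 3
   -> [0.4888 0.3505 0.17   0.7098]
[-0.45, 0.888, -0.267, 0, 0, np.float64(0.081)] rows 4
[-0.333, 0.937, -0.266, 0, 0, np.float64(0.082)] rows 4
[-0.21, 0.973, -0.267, 0, 0, np.float64(0.081)] rows 4
   -> [0.5601 0.0606 0.25   0.3265]
```

servo_tool([
  [0,0,-0.3,0,0,0,40],
  [0,0,-0.6,0,0,0,40],
  [0,0,-0.8,0,0,0,40],
  [0,0,-0.8,0,0,0,40],
])

```text
time: 18.72
tool_pos: [0.4898, 0.3507, 0.1726]
ee_rot: [3.14, -0.004, 0.71]
wrist_force: [0.8, 0.6, -5.0]
width: 0.0466
finger_force: 30.0
```

servo_tool([
  [-0.11,0.222,-0.267,0,0,0.02,40],
  [-0.225,0.444,-0.267,0,0,0.04,40],
  [-0.338,0.666,-0.267,0,0,0.06,40],
  [-0.45,0.888,-0.267,0,0,0.081,40],
])

```text
time: 19.05
tool_pos: [0.5108, 0.2519, 0.1926]
ee_rot: [-3.14, 0.007, 0.582]
wrist_force: [0.5, 0.2, -6.2]
width: 0.0465
finger_force: 30.0
```

servo_tool([
  [-0.083,0.234,-0.066,0,0,0.02,40],
  [-0.166,0.468,-0.133,0,0,0.041,40],
  [-0.25,0.7,-0.2,0,0,0.061,40],
  [-0.333,0.937,-0.266,0,0,0.082,40],
])

```text
time: 19.38
tool_pos: [0.5344, 0.1553, 0.2188]
ee_rot: [-3.14, 0.008, 0.452]
wrist_force: [-0.2, 0.0, -5.2]
width: 0.0465
finger_force: 30.0
```

servo_tool([
  [-0.053,0.243,-0.067,0,0,0.02,40],
  [-0.105,0.486,-0.134,0,0,0.04,40],
  [-0.158,0.73,-0.2,0,0,0.06,40],
  [-0.21,0.973,-0.267,0,0,0.081,40],
  [-0.21,0.973,-0.267,0,0,0.081,40],
  [-0.21,0.973,-0.267,0,0,0.081,40],
])

```text
time: 19.88
tool_pos: [0.5589, 0.0588, 0.2463]
ee_rot: [-3.139, 0.006, 0.324]
wrist_force: [0.6, -0.0, -6.2]
width: 0.0464
finger_force: 30.0
```

```bash
python3 - <<'E'
from h import *
np.set_printoptions(precision=4,suppress=True)
o=robot.get_obs(); print(o["tool_pos"],o["ee_rot"],o["wrist_force"],o["width"])
im=robot.snapshot("wrist"); save(im,"n.png"); im2=robot.snapshot("scene")
m=(im.max(2)<75).astype(np.uint8); m[:, :200]=0; m[:,310:]=0; m[200:]=0
n,l,st,ce=cv2.connectedComponentsWithStats(m); print([ (st[i].tolist(),ce[i]) for i in range(1,n) if st[i,4]>200])
print([(x["extent"],x["conf"]) for x in robot.find_in("wheel_rim","scene")[:3]])
E
```

```text
[0.5589 0.0588 0.2463] [-3.1395  0.0062  0.3241] [ 0.5561 -0.0436 -6.1942] 0.04642790096330759
[([232, 126, 43, 41, 589], array([254.2207, 140.3056]))]
[([193.7, 174.1, 35.3, 26.5], 0.84), ([316.9, 231.6, 54.5, 53.1], 0.69)]
```

servo_tool([
  [0,0,0.1,0,0,0,40],
  [0,0,0.2,0,0,0,40],
  [0,0,0.3,0,0,0,40],
  [0,0,0.4,0,0,0,40],
  [0,0,0.48,0,0,0,40],
  [0,0,0.54,0,0,0,40],
  [0,0,0.6,0,0,0,40],
  [0,0,0.65,0,0,0,40],
  [0,0,0.65,0,0,0,40],
])

```text
time: 20.78
tool_pos: [0.561, 0.0596, 0.1848]
ee_rot: [3.14, -0.002, 0.326]
wrist_force: [6.7, -1.8, -7.9]
width: 0.046
finger_force: 30.0
```

servo_tool([
  [0.02,0.008,0,0,0,0,40],
  [0.02,0.008,0,0,0,0,40],
  [0.02,0.008,0.04,0,0,0,40],
  [0.02,0.008,0.08,0,0,0,40],
  [0.02,0.008,0.12,0,0,0,40],
  [0.02,0.008,0.12,0,0,0,40],
])

```text
time: 21.28
tool_pos: [0.5616, 0.0601, 0.1721]
ee_rot: [-3.141, 0.001, 0.327]
wrist_force: [1.5, -1.0, -7.9]
width: 0.0463
finger_force: 30.0
```

servo_tool([
  [0,0,0.03,0,0,0,40],
  [0,0,0.06,0,0,0,40],
  [0,0,0.09,0,0,0,40],
  [0,0,0.09,0,0,0,40],
])

```text
time: 21.62
tool_pos: [0.5617, 0.0601, 0.1636]
ee_rot: [-3.141, 0.001, 0.327]
wrist_force: [1.3, -1.6, -6.9]
width: 0.0465
finger_force: 30.0
```

servo_tool([
  [0,0,0.03,0,0,0,40],
  [0,0,0.06,0,0,0,40],
  [0,0,0.08,0,0,0,40],
  [0,0,0.08,0,0,0,40],
])

```text
time: 21.95
tool_pos: [0.5617, 0.0601, 0.1557]
ee_rot: [-3.141, 0.001, 0.327]
wrist_force: [2.0, -0.7, -6.1]
width: 0.0465
finger_force: 30.0
```

servo_tool([
  [0,0,0,0,0,0,70],
  [0,0,0,0,0,0,70],
  [0,0,0,0,0,0,70],
  [0,0,0,0,0,0,70],
  [0,0,0,0,0,0,70],
])

```text
time: 22.37
tool_pos: [0.5623, 0.0602, 0.1575]
ee_rot: [3.141, -0.002, 0.327]
wrist_force: [0.0, 0.2, -0.4]
width: 0.0697
finger_force: 0.0
```

```bash
python3 - <<'E'
from h import *
plan([(.5618,.0603,.25,.3265),(.6261,.0821,.27,3.468)],start=(.5618,.0603,.1555,.3265),rate=.03)
E
```

```text
[0.0, 0.0, -0.945, 0, 0, np.float64(-0.0)] rows 4
   -> [0.5618 0.0603 0.25   0.3265]
[0.226, -0.0, -0.067, 0, 0, np.float64(-0.667)] rows 9
[0.113, 0.196, -0.067, 0, 0, np.float64(-0.666)] rows 9
[-0.113, 0.197, -0.066, 0, 0, np.float64(-0.667)] rows 9
   -> [0.6261 0.0821 0.27   3.4681]
```

servo_tool([
  [0,0,-0.2,0,0,0,70],
  [0,0,-0.45,0,0,0,70],
  [0,0,-0.7,0,0,0,60],
  [0,0,-0.945,0,0,0,60],
  [0,0,-0.945,0,0,0,50],
])

```text
time: 22.78
tool_pos: [0.5642, 0.0602, 0.2578]
ee_rot: [3.138, -0.011, 0.327]
wrist_force: [-0.8, 0.4, 1.7]
width: 0.0562
finger_force: 0.0
```

servo_tool([
  [0.226,0,-0.067,0,0,-0.667,40],
  [0.226,0,-0.067,0,0,-0.667,40],
  [0.226,0,-0.067,0,0,-0.667,40],
  [0.226,0,-0.067,0,0,-0.667,40],
  [0.226,0,-0.067,0,0,-0.667,40],
  [0.226,0,-0.067,0,0,-0.667,40],
  [0.226,0,-0.067,0,0,-0.667,40],
  [0.226,0,-0.067,0,0,-0.667,40],
  [0.226,0,-0.067,0,0,-0.667,40],
])

```text
time: 23.53
tool_pos: [0.583, 0.0674, 0.2567]
ee_rot: [-3.14, 0.0, 1.379]
wrist_force: [-0.1, -0.6, 0.0]
width: 0.04
finger_force: 0.0
```

servo_tool([
  [0.113,0.196,-0.067,0,0,-0.666,40],
  [0.113,0.196,-0.067,0,0,-0.666,40],
  [0.113,0.196,-0.067,0,0,-0.666,40],
  [0.113,0.196,-0.067,0,0,-0.666,40],
  [0.113,0.196,-0.067,0,0,-0.666,40],
  [0.113,0.196,-0.067,0,0,-0.666,40],
  [0.113,0.196,-0.067,0,0,-0.666,40],
  [0.113,0.196,-0.067,0,0,-0.666,40],
  [0.113,0.196,-0.067,0,0,-0.666,40],
])

```text
time: 24.28
tool_pos: [0.6045, 0.0746, 0.2634]
ee_rot: [-3.141, -0.001, 2.425]
wrist_force: [-0.4, -0.2, 0.5]
width: 0.0396
finger_force: 0.0
```

servo_tool([
  [-0.113,0.197,-0.066,0,0,-0.667,40],
  [-0.113,0.197,-0.066,0,0,-0.667,40],
  [-0.113,0.197,-0.066,0,0,-0.667,40],
  [-0.113,0.197,-0.066,0,0,-0.667,40],
  [-0.113,0.197,-0.066,0,0,-0.667,40],
  [-0.113,0.197,-0.066,0,0,-0.667,40],
  [-0.113,0.197,-0.066,0,0,-0.667,40],
  [-0.113,0.197,-0.066,0,0,-0.667,40],
  [-0.113,0.197,-0.066,0,0,-0.667,40],
  [-0.113,0.197,-0.066,0,0,-0.667,40],
  [-0.113,0.197,-0.066,0,0,-0.667,40],
])

```text
time: 25.2
tool_pos: [0.626, 0.082, 0.2702]
ee_rot: [3.141, -0.001, -2.816]
wrist_force: [0.4, -0.1, -0.4]
width: 0.0399
finger_force: 0.0
```

```bash
python3 - <<'E'
from h import *
np.set_printoptions(precision=4,suppress=True)
o=robot.get_obs(); print(o["time"],o["tool_pos"],o["ee_rot"],o["wrist_force"],o["width"])
c=cam("wrist",o); im=robot.snapshot("wrist"); save(im,"p.png")
n=np.array([.5618,.0603,0]); u=np.array([np.cos(.3265),np.sin(.3265),0])
for z in (.142,.158): print("pred knobtop",proj(c,n+.068*u+[0,0,z+.076]),"side",proj(cam("side"),[n+.068*u+[0,0,z+.076],n+[0,0,z+.046]]))
for t in ("wheel_hub","wheel_knob","wheel_rim"): print(t,[(x["extent"],x["conf"]) for x in robot.find_in(t,"wrist")[:2]])
s=robot.snapshot("side"); save(s,"ps.png")
def dk(im,lo,thr): 
    m=(im.max(2)<thr).astype(np.uint8); k=np.zeros_like(m); k[lo[0]:lo[1],lo[2]:lo[3]]=m[lo[0]:lo[1],lo[2]:lo[3]]
    n,l,st,ce=cv2.connectedComponentsWithStats(k); print([(st[i].tolist(),ce[i]) for i in range(1,n) if st[i,4]>15])
dk(s,(135,175,255,325),60); dk(im,(0,300,150,360),60)
for t in ("wheel_rim","wheel_hub","wheel_knob"): print(t,[(x["extent"],x["conf"]) for x in robot.find_in(t,"side")[:3]])
E
```

```text
25.2 [0.626  0.082  0.2702] [ 3.1413 -0.0009 -2.8164] [ 0.353  -0.0788 -0.4395] 0.03986003915502554
pred knobtop [[252.6573 204.7318]] side [[269.838  140.514 ]
 [287.8063 148.5479]]
pred knobtop [[252.6049 210.2851]] side [[269.9844 136.3099]
 [288.0186 144.411 ]]
wheel_hub [([252.7, 128.7, 138.4, 158.6], 0.7), ([156.2, 221.9, 56.6, 54.7], 0.4)]
wheel_knob [([254.5, 136.8, 134.6, 162.5], 0.81), ([252.9, 128.7, 31.8, 28.3], 0.61)]
wheel_rim [([252.1, 135.2, 134.2, 161.3], 0.62)]
[]
[([243, 183, 22, 28, 236], array([251.9195, 192.9237])), ([302, 198, 7, 12, 17], array([304.3529, 202.3529])), ([209, 227, 17, 73, 431], array([217.406 , 264.5545])), ([282, 227, 18, 73, 487], array([289.655 , 264.6304])), ([319, 275, 41, 25, 897], array([340.6678, 286.9019])), ([150, 276, 33, 24, 410], array([163.1512, 290.5439])), ([168, 277, 15, 3, 21], array([175.1429, 277.5238])), ([179, 281, 9, 11, 29], array([184.1034, 285.7586]))]
wheel_rim [([260.3, 280.8, 59.8, 44.9], 0.73), ([290.3, 152.0, 40.2, 20.6], 0.69)]
wheel_hub [([286.8, 151.8, 43.8, 25.0], 0.67), ([260.4, 282.7, 59.5, 41.6], 0.62)]
wheel_knob [([260.6, 282.0, 56.4, 39.2], 0.84), ([289.4, 154.8, 38.4, 21.5], 0.63)]
```

servo_tool([
  [0,0,0.2,0,0,0,40],
  [0,0,0.4,0,0,0,40],
  [0,0,0.65,0,0,0,40],
  [0,0,0.9,0,0,0,40],
  [0,0,1,0,0,0,40],
  [0,0,1,0,0,0,40],
])

```text
time: 26.1
tool_pos: [0.6243, 0.0818, 0.1671]
ee_rot: [3.14, -0.007, -2.815]
wrist_force: [-0.4, 0.2, -0.0]
width: 0.0405
finger_force: 0.0
```

servo_tool([
  [0,0,0.12,0,0,0,40],
  [0,0,0.12,0,0,0,27],
  [0,0,0.12,0,0,0,27],
  [0,0,0.12,0,0,0,27],
  [0,0,0.12,0,0,0,27],
])

```text
time: 26.52
tool_pos: [0.6269, 0.0819, 0.1604]
ee_rot: [-3.141, 0.002, -2.815]
wrist_force: [-0.2, -0.1, 0.5]
width: 0.027
finger_force: 0.0
```

```bash
python3 - <<'E'
import numpy as np
f=lambda ph:[float(round(.68*(1-np.cos(np.radians(ph))),3)),float(round(-.68*np.sin(np.radians(ph)),3)),0,0,0,round(ph/90,3),27]
print([f(5*k) for k in range(1,13)]); print([f(2*k) for k in range(1,13)])
E
```

```text
[[0.003, -0.059, 0, 0, 0, 0.056, 27], [0.01, -0.118, 0, 0, 0, 0.111, 27], [0.023, -0.176, 0, 0, 0, 0.167, 27], [0.041, -0.233, 0, 0, 0, 0.222, 27], [0.064, -0.287, 0, 0, 0, 0.278, 27], [0.091, -0.34, 0, 0, 0, 0.333, 27], [0.123, -0.39, 0, 0, 0, 0.389, 27], [0.159, -0.437, 0, 0, 0, 0.444, 27], [0.199, -0.481, 0, 0, 0, 0.5, 27], [0.243, -0.521, 0, 0, 0, 0.556, 27], [0.29, -0.557, 0, 0, 0, 0.611, 27], [0.34, -0.589, 0, 0, 0, 0.667, 27]]
[[0.0, -0.024, 0, 0, 0, 0.022, 27], [0.002, -0.047, 0, 0, 0, 0.044, 27], [0.004, -0.071, 0, 0, 0, 0.067, 27], [0.007, -0.095, 0, 0, 0, 0.089, 27], [0.01, -0.118, 0, 0, 0, 0.111, 27], [0.015, -0.141, 0, 0, 0, 0.133, 27], [0.02, -0.165, 0, 0, 0, 0.156, 27], [0.026, -0.187, 0, 0, 0, 0.178, 27], [0.033, -0.21, 0, 0, 0, 0.2, 27], [0.041, -0.233, 0, 0, 0, 0.222, 27], [0.05, -0.255, 0, 0, 0, 0.244, 27], [0.059, -0.277, 0, 0, 0, 0.267, 27]]
```

servo_tool([
  [0.003,-0.059,0,0,0,0.056,27],
  [0.01,-0.118,0,0,0,0.111,27],
  [0.023,-0.176,0,0,0,0.167,27],
  [0.041,-0.233,0,0,0,0.222,27],
  [0.064,-0.287,0,0,0,0.278,27],
  [0.091,-0.34,0,0,0,0.333,27],
])

```text
time: 27.02
tool_pos: [0.6292, 0.0477, 0.1596]
ee_rot: [3.139, 0.002, 2.942]
wrist_force: [0.8, 2.0, -0.3]
width: 0.027
finger_force: 1.1
```

servo_tool([
  [0.003,-0.059,0,0,0,0.056,27],
  [0.01,-0.118,0,0,0,0.111,27],
  [0.023,-0.176,0,0,0,0.167,27],
  [0.041,-0.233,0,0,0,0.222,27],
  [0.064,-0.287,0,0,0,0.278,27],
  [0.091,-0.34,0,0,0,0.333,27],
  [0.123,-0.39,0,0,0,0.389,27],
  [0.159,-0.437,0,0,0,0.444,27],
  [0.199,-0.481,0,0,0,0.5,27],
  [0.243,-0.521,0,0,0,0.556,27],
  [0.29,-0.557,0,0,0,0.611,27],
  [0.34,-0.589,0,0,0,0.667,27],
])

```text
time: 28.02
tool_pos: [0.5848, -0.0045, 0.1598]
ee_rot: [3.138, 0.001, 1.893]
wrist_force: [2.1, 0.1, -1.9]
width: 0.0271
finger_force: 1.2
```

servo_tool([
  [0.003,-0.059,0,0,0,0.056,27],
  [0.01,-0.118,0,0,0,0.111,27],
  [0.023,-0.176,0,0,0,0.167,27],
  [0.041,-0.233,0,0,0,0.222,27],
  [0.064,-0.287,0,0,0,0.278,27],
  [0.091,-0.34,0,0,0,0.333,27],
  [0.123,-0.39,0,0,0,0.389,27],
  [0.159,-0.437,0,0,0,0.444,27],
])

```text
time: 28.68
tool_pos: [0.5381, -0.0042, 0.1599]
ee_rot: [3.138, 0.0, 1.195]
wrist_force: [2.1, -2.8, -1.3]
width: 0.0271
finger_force: 1.2
```

servo_tool([
  [0.002,-0.047,0,0,0,0.044,27],
  [0.007,-0.095,0,0,0,0.089,27],
  [0.015,-0.141,0,0,0,0.133,27],
  [0.02,-0.165,0,0,0,0.156,27],
  [0.026,-0.187,0,0,0,0.178,27],
  [0.033,-0.21,0,0,0,0.2,27],
])

```text
time: 29.18
tool_pos: [0.5195, 0.0066, 0.1598]
ee_rot: [3.138, -0.0, 0.884]
wrist_force: [1.3, -1.3, -1.0]
width: 0.0274
finger_force: 1.0
```

servo_tool([
  [0,-0.012,0,0,0,0.011,27],
  [0.001,-0.024,0,0,0,0.022,27],
  [0.001,-0.036,0,0,0,0.033,27],
])

```text
time: 29.43
tool_pos: [0.5163, 0.0091, 0.1596]
ee_rot: [3.14, 0.0, 0.832]
wrist_force: [0.3, -3.3, -0.3]
width: 0.0269
finger_force: 1.1
```

servo_tool([
  [0,-0.012,0,0,0,0.011,27],
  [0.001,-0.024,0,0,0,0.022,27],
])

```text
time: 29.6
tool_pos: [0.5152, 0.0104, 0.1596]
ee_rot: [3.138, -0.0, 0.797]
wrist_force: [2.8, -4.5, -0.4]
width: 0.0275
finger_force: 2.7
```

servo_tool([
  [0,-0.012,0,0,0,0.011,27],
  [0.001,-0.024,0,0,0,0.022,27],
])

```text
time: 29.77
tool_pos: [0.5145, 0.0115, 0.1598]
ee_rot: [3.136, -0.001, 0.762]
wrist_force: [5.0, -7.1, -0.1]
width: 0.0268
finger_force: 4.1
```

servo_tool([
  [0,-0.012,0,0,0,0.005,27],
  [0,-0.012,0,0,0,0.005,27],
])

```text
time: 29.93
tool_pos: [0.5141, 0.012, 0.1599]
ee_rot: [3.135, -0.001, 0.755]
wrist_force: [4.7, -6.6, -1.0]
width: 0.0271
finger_force: 4.3
```

servo_tool([
  [0,-0.01,0,0,0,0,27],
  [0,-0.01,0,0,0,0,27],
  [0,-0.01,0,0,0,0,27],
])

```text
time: 30.18
tool_pos: [0.5137, 0.0122, 0.1599]
ee_rot: [3.134, -0.001, 0.755]
wrist_force: [5.5, -8.2, -1.0]
width: 0.0274
finger_force: 4.8
```

servo_tool([
  [0,-0.012,0,0,0,0,27],
  [0,-0.012,0,0,0,0,27],
  [0,-0.012,0,0,0,0,27],
])

```text
time: 30.43
tool_pos: [0.5133, 0.0126, 0.16]
ee_rot: [3.132, -0.001, 0.754]
wrist_force: [6.4, -8.6, -1.8]
width: 0.0272
finger_force: 5.5
```

servo_tool([
  [0,-0.01,0,0,0,0,27],
  [0,-0.01,0,0,0,0,27],
  [0,-0.01,0,0,0,0,27],
  [0,-0.01,0,0,0,0,27],
])

```text
time: 30.77
tool_pos: [0.513, 0.0129, 0.16]
ee_rot: [3.131, -0.001, 0.754]
wrist_force: [7.1, -9.9, -0.9]
width: 0.0273
finger_force: 6.1
```

servo_tool([
  [0,0.02,0,0,0,0,40],
  [0,0.04,0,0,0,0,45],
  [0,0.04,0,0,0,0,45],
  [0,0.04,-0.3,0,0,0,45],
  [0,0.04,-0.7,0,0,0,45],
  [0,0.04,-1,0,0,0,45],
  [0,0.04,-1,0,0,0,45],
])

```text
time: 31.35
tool_pos: [0.5147, 0.0144, 0.2668]
ee_rot: [3.134, -0.009, 0.758]
wrist_force: [-0.1, -0.4, 1.7]
width: 0.0449
finger_force: 0.0
```

```bash
python3 - <<'E'
from h import *
np.set_printoptions(precision=4,suppress=True)
o=robot.get_obs(); print(o["tool_pos"],o["wrist_force"],o["width"])
c=cam("wrist",o); im=robot.snapshot("wrist"); save(im,"q.png")
m=(im.max(2)<60).astype(np.uint8); m[:,:180]=0; m[:,330:]=0; m[226:]=0
n,l,st,ce=cv2.connectedComponentsWithStats(m); print([(st[i].tolist(),ce[i]) for i in range(1,n) if st[i,4]>100])
N=np.array([.5618,.0603,0])
for a in (226,222,218,214): u=np.array([np.cos(np.radians(a)),np.sin(np.radians(a)),0]); print(a,proj(c,N+.068*u+[0,0,.132+.070]))
E
```

```text
[0.5147 0.0144 0.2668] [-0.0986 -0.3846  1.6548] 0.04490011062063771
[([249, 189, 22, 27, 225], array([259.1822, 199.7778]))]
226 [[255.3666 205.088 ]]
222 [[250.6364 205.1417]]
218 [[245.9114 204.8804]]
214 [[241.2103 204.3046]]
```

```bash
python3 -c "
from bench import robot
print(robot.close_job())"
```

```text
the job is handed in; nothing more can be done
None
```

I handed the job in at about 31 s: the index plate and handwheel are both home over the keys, and the wheel is wound clockwise to a hard stop with about 12 N at the knob. The platen's force on the block and the bystanders' places weren't measured directly, and `close_job` returned no verdict.

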